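# Set the stop of a tube length gauge and bring the tube up to it

## Task

Set the length gauge for the next cut: push the stiff sliding stop along its rail in small taps until its pointer stands opposite the tip of the set pointer, without going past it. Then slide the glass tube along its channel until its end rests against the stop, leaving the stop where you set it. Leave the jar, the crucible and the mug where they are.

Things in the scene. Friction and masses are not known exactly. Their poses are not given: they have to be found in the camera images.
- gauge: fixed length gauge: wooden base 160 x 450 x 8 mm with a raised dark steel bed (top z = 20 mm). Origin on the workbench under the middle of the tube channel; y runs along channel and rail, x away from the robot, z up. Channel at x = 0, 19 mm wide between two lips 5 mm wide, rising to z = 23 mm; steel rail at x = +45 mm, 14 mm wide, rising to z = 32 mm. Front ledge x = -90 to -36 mm is 8 mm high
- stop (a joint): position (m) of the sliding stop: y of its pointer tip in the gauge's frame, grows toward +y, range -0.03 to 0.165. The slide is stiff (about 7 N of dry friction either way) and stays where it is left. It starts 40 to 130 mm on the +y side of the set pointer: push it toward -y
- stop_tip (a point): tip of the stop's short steel pointer (z = 25 to 33 mm; the point at 29 mm), on its robot side; axes as the gauge's. The stop is an aluminium L-shaped block, z = 25 to 57 mm: a cross bar 90 mm long (gauge x = -24 to +66 mm), 30 mm thick along y, and a carriage on the rail, 46 mm wide, 70 mm long along y, with a black clamp knob on top (29 mm across, top z = 75 mm, 22 mm to the +y side of the tip)
- stop_face (a point): middle of the stop's flat face toward -y, which the tube end comes to rest against: 12 mm on the -y side of the pointer tip, at the channel's centre line, 27 mm above the workbench. The face reaches from 25 to 57 mm above the workbench
- stop_back (a point): middle of the carriage's flat back face toward +y (46 mm wide, 32 mm high), 58 mm on the +y side of the pointer tip, at gauge x = +43 mm, 41 mm above the workbench: the place to push on
- set_tip (a point): tip of the set pointer, a low fixed aluminium block (36 mm wide, 12 mm high, top 20 mm above the workbench) on the gauge's front ledge, with a steel point toward the stop. Given is the tip's upper corner; axes as the gauge's. The stop is set when stop_tip and set_tip have the same y in the gauge's frame
- glass_tube: whitish clear glass tube, 14 mm in diameter, 155 mm long, about 24 g, lying loose in the channel along the gauge's y; it slides easily (well under 1 N) on the bed. Origin under its middle, on the bed (20 mm above the workbench); its y axis runs along it
- tube_front (a point): centre of the tube's end toward +y (toward the stop), 7 mm above the bed
- tube_rear (a point): centre of the tube's end toward -y, 7 mm above the bed: the place to push on; above the lips, the end is open to a pusher from 23 to 34 mm above the workbench
- frit_jar: bystander: screw-lid frit jar, 46 mm across, 71 mm high, standing behind the gauge; origin at the centre of its underside
- crucible_a: bystander: clay crucible, 58 mm across, 48 mm high, standing behind the gauge; origin at the centre of its underside
- tea_mug_a: bystander: tea mug, 92 x 127 mm with its handle, 95 mm high, standing behind the gauge; origin at the centre of its underside
Things that resemble listed ones, but are neither listed nor needed, are in the scene too. Leave any pink look-alike of the glass_tube alone.

How it is judged:
On the way, in this order (a step that is already met when the one before it is completed fails the run):
1. the stop's pointer stands opposite the set pointer's tip (within 4 mm along the gauge) while the tube is still clear of the stop (y of stop_tip in the frame of set_tip between -0.004 and 0.004 m and y of tube_front in the frame of stop_face below -0.01 m), for 0.2 s.
2. the tube's end rests against the stop (gap under 4 mm) (y of tube_front in the frame of stop_face above -0.004 m), for 0.2 s.
At the end, for the whole second after the job is handed in: The stop's pointer tip is within 4 mm of the set pointer's tip along the gauge; the tube lies at rest flat in its channel with its +y end against the stop's face (gap under 4 mm); jar, crucible and mug are within 20 mm of where they stood (y of stop_tip in the frame of set_tip between -0.004 and 0.004 m and y of tube_front in the frame of stop_face between -0.004 and 0.003 m and x of tube_front in the frame of gauge between -0.006 and 0.006 m and z of tube_front in the frame of gauge below 0.031 m and angle between the y axis of glass_tube and the y axis of gauge, either way round below 0.06 rad and linear speed of glass_tube below 0.01 m/s and distance of each of frit_jar, crucible_a, tea_mug_a from where it was at the start of the episode below 0.02 m); the robot touches nothing.
It fails at once if the stop's pointer goes more than 6 mm past the set pointer (y of stop_tip in the frame of set_tip below -0.006 m).
It fails at once if the jar, the crucible or the mug is shifted by more than 20 mm or tipped (distance of any of frit_jar, crucible_a, tea_mug_a from where it was at the start of the episode above 0.02 m or angle between any of frit_jar, crucible_a, tea_mug_a's own z axis and vertical above 0.5 rad).
It also fails if it takes over 54 s, if anything falls off the work surface, if the arm or the gripper's body presses on something with over 40 N, if the wrist force passes 120 N, or if a joint passes its speed limit or range.

## Robot

A 6-joint arm with a two-finger parallel gripper is mounted at the origin on the work surface; the furniture and walls round the work are solid. World frame = base frame: x ahead of the robot, y to its left, z up, the work surface at z = 0. Lengths are in m, angles in rad, forces in N, time in s.
With the tool pointing down it reaches from about 0.275 to 0.75 m from the base axis. Payload 10.2 kg.
Tool frame: the origin (TCP) lies at the very end of the fingers, on their centre line; the grasp point (between the pads) lies grip_depth behind it (grip_depth is the distance from the TCP to the grasp point, in m); x points along the fingers, z is the direction in which the jaws open and shut, and the axes are right-handed (so a half turn about x gives the same grasp; the last joint's range is limited). The gripper opens to 88 mm and grips with 3 to 60 N. Pads are 18 mm wide; open, the fingers measure 123 mm over their backs; the gripper's body (75 mm by 187 mm) begins 45 mm behind the grasp point.
Start: joints at [0.954, 0.313, 1.498, -0, 1.331, -0.223], TCP at [0.201, 0.485, 0.239] pointing down, gripper open.
Joint ranges: [-2.94, 2.94], [-0.97, 2.17], [0.19, 2.56], [-1.23, 4.37], [0.02, 3.11], [-2.88, 2.88]. Speed limits (rad/s): [2.39, 2.39, 3.01, 3.14, 3.14, 3.14].

## Interface

Orientations are given as a unit quaternion [x, y, z, w].
In Python, from plant import * gives the robot as it stands.
- The arm moves only by the shell command python3 -m crank 'ROWS' [OPENING]. ROWS is JSON, a list of rows, each a list of 2 entries, a list of its own where there are three numbers: the shift along the tool's x, y, z in mm, then the turn about the tool's x in rad. A call has 1 to 20 rows; each row shifts and turns the pose as measured when the row begins, along the tool's axes as they then stand; what a row does not reach is not made up. A row lasts 1/12 s, in which the tool goes at most 41.7 mm and 7.16 degrees, less where a joint would pass 70% of its speed; a pose out of reach is approached as far as the arm can. A call is refused whole if a number of a shift passes 41.7 or a number of a turn 0.125, either way. A call with a gripper value outside its range is refused whole. OPENING is the finger opening in mm, from 0 to 88.1, set as the call begins (- or left out, the last holds). The fingers move at their own pace and stop on an object; the grip force is fixed at half the most. Time passes only in rows, so rows that do not move let the fingers close. It gives the time, the measured TCP pose, the force and the opening at its end, in the units of the state.
- read_state(): the state, without advancing time (a new reading comes with each control period).
- snapshot(name): name is "side" or "top"; returns the picture (384x512x3 uint8, blue, green, red); there is no depth.
- camera_info(name): a dict with "mtx" (3x3 intrinsics, pixels), "origin" and "attitude" of the camera in the world. Camera axes: x right, y down, z forward; pixel columns grow to the right and rows downward; lengths in m; the calibration is good to about 2 mm. A picture is of the moment at which its call begins. camera_info takes no time and is no camera call.
- job_done(): hands the job in, once; it reports no verdict.
The state is a dict: "time_s": time; "joints": joint angles; "qd": joint speeds; "tau": joint torques, N m; "tcp_pos": TCP position; "tool_rot": TCP orientation; "ft_force": force on the tool from outside, world axes, zero at the start; "torque": the same for the moment, N m; "opening": finger opening in m.
Only numpy, scipy, OpenCV 4.12 (cv2) and the standard library are available. Lean on these libraries where they do the work, as an engineer would, in place of code of your own. Each camera call takes 0.05 s, during which the arm holds its last target.

## Working session

There is one attempt and no reset: what is moved stays moved. The work goes in short steps, Python scripts to look and compute and a shell command to move; the robot and the scene stay as the last step left them, time stands still between calls to the robot, and variables do not carry over. Pictures are saved under pics/ and viewed, and the job is handed in when it is done.

```bash
mkdir -p pics; ls; python3 - <<'E'
from plant import *
import cv2
print(read_state())
for n in("side","top"):
    print(camera_info(n)); cv2.imwrite(f"pics/{n}0.png",snapshot(n))
E
```

```text
pics
{'time_s': 0.0, 'joints': array([ 9.53631721e-01,  3.13424763e-01,  1.49847381e+00, -1.08633882e-05,
        1.33101215e+00, -2.23395332e-01]), 'qd': array([ 0.00013143,  0.00021082,  0.00098255, -0.00020617, -0.00031114,
        0.0002511 ]), 'tau': array([-8.74238995e-04, -4.02220809e+01, -2.52263850e+01,  6.93620997e-02,
        3.52987123e-02, -4.14701515e-05]), 'tcp_pos': array([0.20128156, 0.48459454, 0.23816016]), 'tool_rot': array([-0.39270337,  0.58858125,  0.39236362,  0.58771333]), 'ft_force': array([-0.64766695,  0.22581751,  0.28269458]), 'torque': array([ 0.05355006,  0.02317326, -0.01368877]), 'opening': 0.0878249346682647}
{'mtx': array([[373.53346722,   0.        , 258.58730897],
       [  0.        , 373.53346722, 189.44361686],
       [  0.        ,   0.        ,   1.        ]]), 'origin': array([0.47937621, 0.65369062, 0.55090872]), 'attitude': array([-0.05057287,  0.87665531, -0.47761003,  0.02839896])}
{'mtx': array([[424.81235283,   0.        , 258.96439254],
       [  0.        , 424.81235283, 192.4095813 ],
       [  0.        ,   0.        ,   1.        ]]), 'origin': array([ 0.33777637, -0.12007214,  1.07281524]), 'attitude': array([ 0.72157024, -0.68284044,  0.07817726, -0.08338845])}
```

View pics/side0.png

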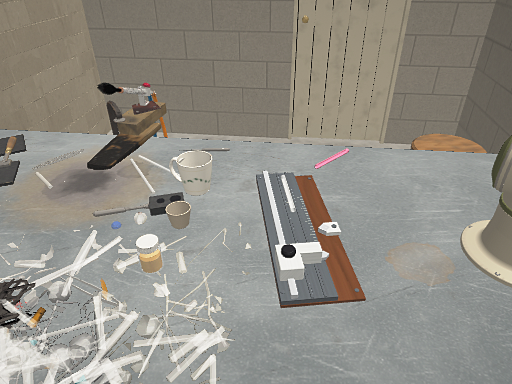

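View pics/top0.png

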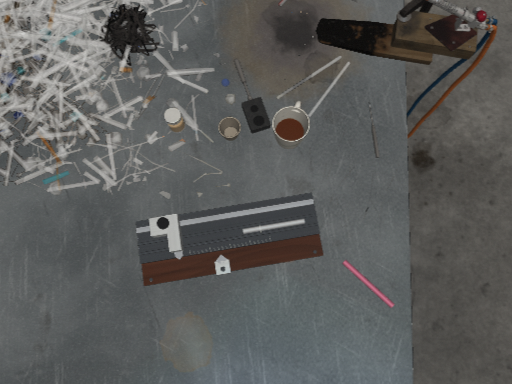

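```bash
cat > h.py <<'E'
from plant import *
import numpy as np, cv2
from scipy.spatial.transform import Rotation as R
def cam(n):
    c=camera_info(n); return c['mtx'],c['origin'],R.from_quat(c['attitude']).as_matrix()
def ray(n,px,z):
    K,o,A=cam(n); d=A@np.linalg.inv(K)@np.array([px[0],px[1],1.]); return o+d*(z-o[2])/d[2]
def proj(n,p):
    K,o,A=cam(n); q=K@(A.T@(np.asarray(p)-o)); return q[:2]/q[2]
def crop(img,x0,y0,x1,y1,s,f): cv2.imwrite(f,cv2.resize(img[y0:y1,x0:x1],None,fx=s,fy=s,interpolation=cv2.INTER_CUBIC))
E
python3 - <<'E'
from h import *
t=cv2.imread('pics/top0.png');s=cv2.imread('pics/side0.png')
crop(t,130,185,330,290,4,'pics/tc.png'); crop(s,250,165,380,310,4,'pics/sc.png')
E
```

```text
(no output)
```

View pics/tc.png

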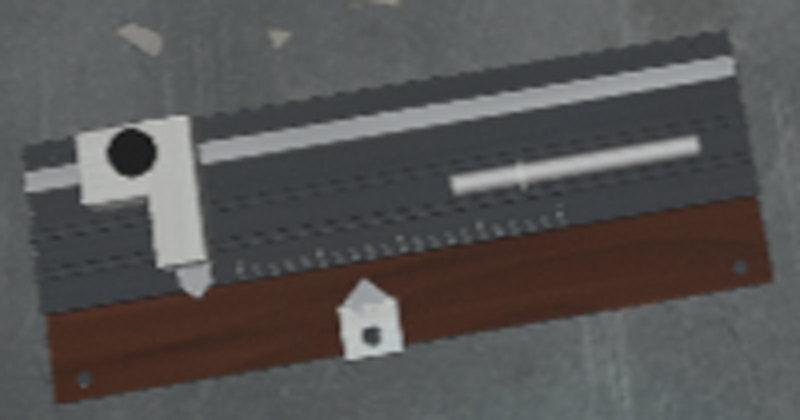

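View pics/sc.png

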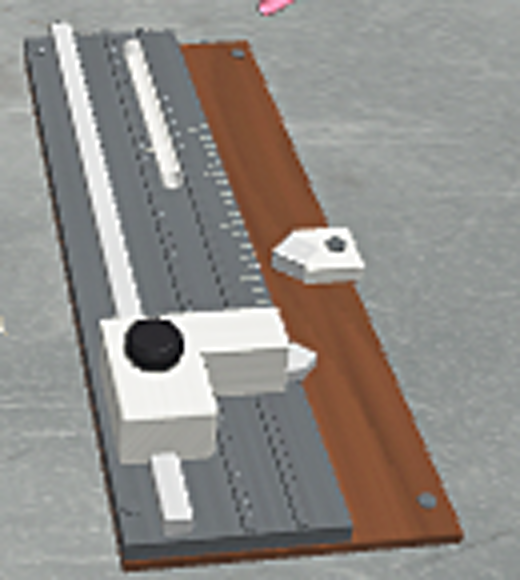

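```bash
cat >> h.py <<'E'
def c2(p,s=4,x0=130,y0=185): return ((p[0]+.5)/s+x0-.5,(p[1]+.5)/s+y0-.5)
E
python3 - <<'E'
from h import *
T=lambda p,z: ray('top',c2(p),z)
S=lambda p,z: ray('side',c2(p,4,250,165),z)
a,b=T((55,403),.008),T((773,280),.008); print('base edge',a,b,np.linalg.norm(a-b))
# gauge frame: y along from b to a
u=(a-b)[:2]/np.linalg.norm((a-b)[:2]); n=np.array([u[1],-u[0]]); print('yaw',np.degrees(np.arctan2(-u[0],u[1])), n)
a2,b2=S((462,540),.008),S((248,41),.008); u2=(a2-b2)[:2];print('side edge',a2,b2,np.linalg.norm(u2),np.degrees(np.arctan2(-u2[0],u2[1])))
r1,r2=T((24,183),.032),T((735,66),.032);print('rail',r1,r2,np.degrees(np.arctan2(-(r1-r2)[0],(r1-r2)[1])))
O=(a+b)[:2]/2+n*.09
print('O',O)
def g(p): d=p[:2]-O; return np.round([d@n*1e3,d@u*1e3],1)
for nm,p in dict(stoptip=T((197,297),.029),settip=T((363,280),.020),front=T((452,184),.027),rear=T((700,146),.027),rail=r1,rail2=r2,
  stip_s=S((316,357),.029),set_s=S((272,250),.020),front_s=S((175,183),.027),rear_s=S((132,43),.027),
  cbk=T((76,133),.057),cbk2=T((84,203),.057),cf=T((190,116),.057),knob=T((132,152),.075)).items(): print(nm,p.round(4),g(p))
E
```

```text
base edge [0.33660641 0.16456747 0.008     ] [ 0.43566602 -0.27280457  0.008     ] 0.4484496703305164
yaw 12.761517228144237 [0.97529794 0.22089349]
side edge [0.33970719 0.16695094 0.008     ] [ 0.43619401 -0.27527646  0.008     ] 0.4526309507767691 12.30811973984817
rail [0.46738704 0.19272545 0.032     ] [ 0.56518331 -0.24280971  0.032     ] 12.65544491170334
O [ 0.47391303 -0.03423813]
stoptip [0.4041 0.08   0.029 ] [-42.8 126.8]
settip [ 0.4207 -0.0193  0.02  ] [-48.6  26.4]
front [ 0.482  -0.0705  0.027 ] [ -0.1 -37.1]
rear [ 0.5142 -0.223   0.027 ] [  -2.4 -193. ]
rail [0.4674 0.1927 0.032 ] [ 43.8 222.8]
rail2 [ 0.5652 -0.2428  0.032 ] [  42.9 -223.6]
stip_s [0.4044 0.0741 0.029 ] [-43.9 121. ]
set_s [ 0.4243 -0.0222  0.02  ] [-45.8  22.7]
front_s [ 0.4813 -0.0709  0.027 ] [ -0.9 -37.4]
rear_s [ 0.5168 -0.231   0.027 ] [  -1.6 -201.4]
cbk [0.4963 0.1574 0.057 ] [ 64.2 182. ]
cbk2 [0.4543 0.1478 0.057 ] [ 21.  181.9]
cf [0.5105 0.0895 0.057 ] [ 63.  112.6]
knob [0.484 0.118 0.075] [ 43.4 146.3]
```

```bash
cat >> h.py <<'E'
yaw=np.radians(12.6); n=np.array([np.cos(yaw),np.sin(yaw)]); u=np.array([-np.sin(yaw),np.cos(yaw)]); O=np.array([.4745,-.0345])
def G(p): d=np.asarray(p)[:2]-O; return np.array([d@n,d@u])*1e3
def W(gx,gy): return O+n*gx/1e3+u*gy/1e3
def tool(): 
    s=read_state(); A=R.from_quat(s['tool_rot']).as_matrix(); return s,A
def to(gx,gy,z):
    s,A=tool(); t=np.append(W(gx,gy),z)
    uu=np.append(u,0); ang=np.arctan2(A[:,2]@uu,A[:,1]@uu)  # turn about x taking tool y to +u
    print('now G',G(s['tcp_pos']).round(1),'z',s['tcp_pos'][2].round(4),'F',s['ft_force'].round(1),'open',s['opening'],'t',s['time_s'])
    print('shift tool mm',(A.T@(t-s['tcp_pos'])*1e3).round(1),'turn x to y||+u',ang.round(3),'or -u',((ang+2*np.pi)%(2*np.pi)-np.pi).round(3)); print(A.round(3))
E
python3 - <<'E'
from h import *
import plant
print([k for k in dir(plant) if k[0]!='_'])
try: print(grip_depth)
except Exception as e: print(e)
to(43,225,.1)
for p,z in(((173,117),.071),((229,125),.048),((291,125),.095)): q=ray('top',p,z);print(q,G(q))
E
```

```text
['IKError', 'camera_info', 'grip_depth', 'job_done', 'read_state', 'snapshot']
0.0187
now G [-153.3  566.2] z 0.2383 F [ 0.6  0.2 -0. ] open 0.08832890156260863 t 0.1
shift tool mm [ 138.4 -357.  -165.7] turn x to y||+u 0.957 or -u -2.185
[[-0.001 -0.923  0.384]
 [-0.001  0.384  0.923]
 [-1.     0.    -0.001]]
[0.75439063 0.12157616 0.071     ] [307.19692222  91.26109459]
[ 0.74989323 -0.01898324  0.048     ] [272.14574818 -44.93210142]
[ 0.73933209 -0.175559    0.095     ] [ 227.68300591 -195.43317309]
```

```bash
python3 -m crank '[[[0,0,0],0.12],[[0,0,0],0.12],[[0,0,0],0.12],[[0,0,0],0.12],[[0,0,0],0.12],[[0,0,0],0.12],[[0,0,0],0.12],[[0,0,0],0.12]]' 0; python3 - <<'E'
from h import *
to(43,225,.1)
E
```

```text
time_s: 0.77
tcp_pos: [0.2006, 0.4836, 0.2354]
tool_rot: [-0.066, 0.706, 0.062, 0.702]
ft_force: [0.8, -0.1, 0.1]
opening: 0.037
now G [-154.3  565.3] z 0.2354 F [ 0.8 -0.1  0.1] open 0.03701702681720609 t 0.7667
shift tool mm [ 136.  -331.8  211. ] turn x to y||+u -0.038 or -u 3.103
[[-0.004 -0.18   0.984]
 [-0.006  0.984  0.18 ]
 [-1.    -0.005 -0.005]]
```

```bash
python3 -m crank '[[[5,-30,18],-0.038],[[5,-30,18],0],[[5,-30,18],0],[[5,-30,18],0],[[10,-30,18],0],[[10,-30,18],0],[[10,-30,18],0],[[10,-30,18],0],[[10,-30,18],0],[[10,-30,18],0],[[0,0,0],0]]'; python3 - <<'E'
from h import *
to(43,210,.1)
E
```

```text
time_s: 1.68
tcp_pos: [0.445, 0.2146, 0.15]
tool_rot: [-0.077, 0.706, 0.073, 0.7]
ft_force: [-0.6, -0.1, 0.3]
opening: 0.0004
now G [ 25.5 249.5] z 0.15 F [-0.6 -0.1  0.3] open 0.00036727288618309124 t 1.6833
shift tool mm [ 50.  -39.1  18.2] turn x to y||+u -0.008 or -u 3.134
[[-0.007 -0.211  0.978]
 [-0.006  0.978  0.211]
 [-1.    -0.004 -0.008]]
```

```bash
python3 -m crank '[[[0,-20,10],-0.008],[[10,-20,8],0],[[30,0,0],0],[[30,0,0],0],[[30,0,0],0],[[10,0,0],0],[[0,0,0],0]]'; python3 - <<'E'
from h import *
to(43,200,.04)
t=snapshot('top');s=snapshot('side')
crop(t,110,170,310,290,4,'pics/tc1.png'); crop(s,250,165,400,315,4,'pics/sc1.png')
E
```

```text
time_s: 2.27
tcp_pos: [0.4719, 0.1759, 0.0352]
tool_rot: [-0.078, 0.706, 0.075, 0.7]
ft_force: [0.8, -0.6, -0.9]
opening: 0.0005
now G [ 43.4 205.9] z 0.0352 F [ 0.8 -0.6 -0.9] open 0.0004724964067860223 t 2.2667
shift tool mm [-4.8 -5.9 -0.4] turn x to y||+u -0.004 or -u 3.138
[[-0.007 -0.215  0.977]
 [-0.005  0.977  0.214]
 [-1.    -0.004 -0.008]]
```

View pics/tc1.png

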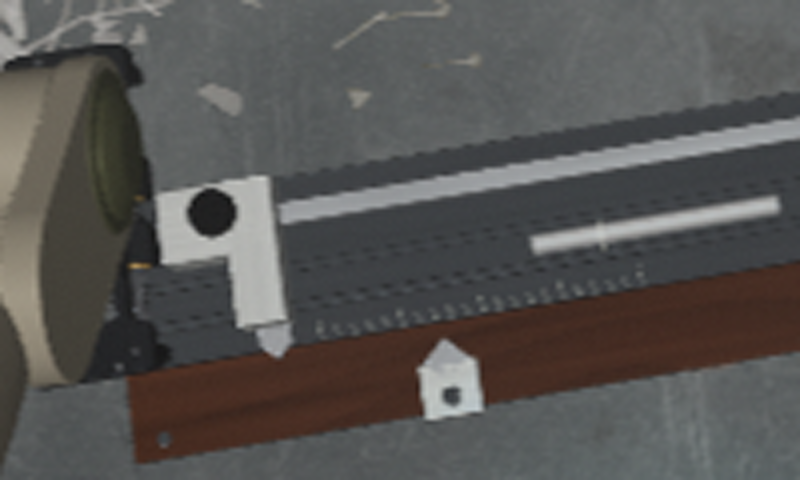

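View pics/sc1.png

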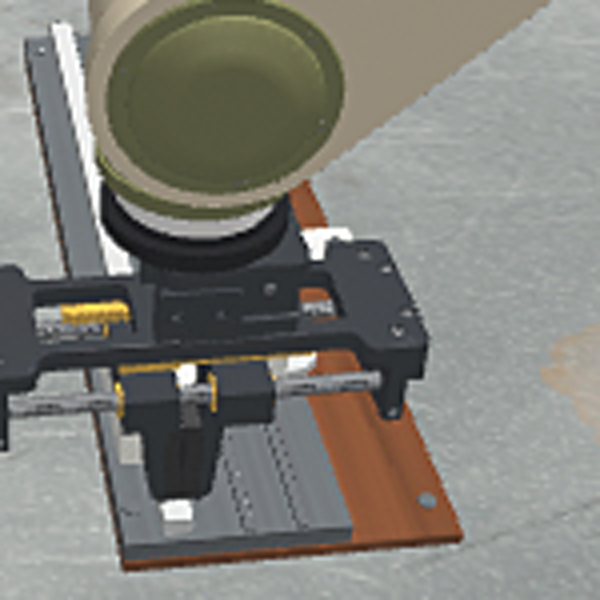

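```bash
python3 -m crank '[[[-4,-6,0],0],[[0,-6,0],0],[[0,-6,0],0],[[0,-6,0],0],[[0,-6,0],0],[[0,0,0],0]]'; python3 - <<'E'
from h import *
to(43,120,.04)
t=snapshot('top')
crop(t,110,170,310,290,4,'pics/tc2.png')
E
```

```text
time_s: 2.87
tcp_pos: [0.4799, 0.1475, 0.0459]
tool_rot: [-0.076, 0.703, 0.077, 0.703]
ft_force: [-0.3, 0.2, -0.3]
opening: 0.0007
now G [ 45.  176.5] z 0.0459 F [-0.3  0.2 -0.3] open 0.0006740086204985866 t 2.8667
shift tool mm [  5.8 -56.5  -1.8] turn x to y||+u -0.003 or -u 3.138
[[-0.    -0.215  0.977]
 [ 0.001  0.977  0.215]
 [-1.     0.001  0.   ]]
```

View pics/tc2.png

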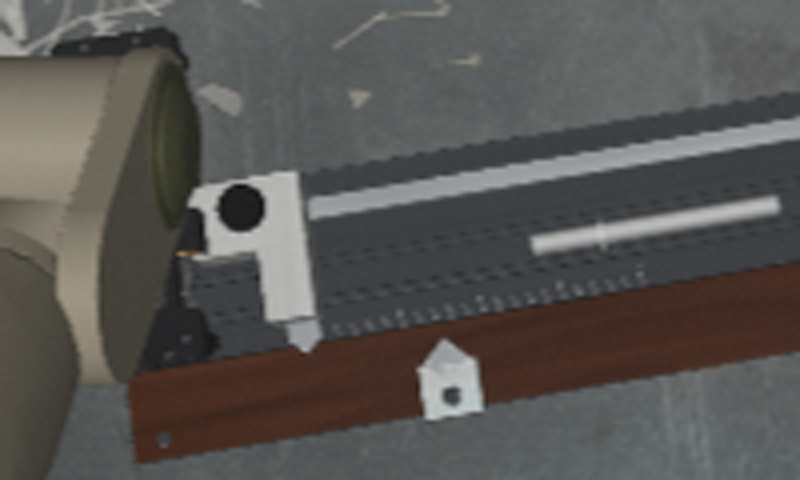

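```bash
python3 - <<'E'
from h import *
T=lambda p,z: G(ray('top',c2(p,4,110,170),z)).round(1)
print('tip',T((306,353),.029),'bar corners', T((298,171),.057),T((317,317),.057),'knob',T((241,208),.075),'set',T((444,339),.02),'blocksides',T((418,367),.02),T((475,358),.02),T((425,419),.02),T((484,411),.02))
E
```

```text
tip [-44.2 109.4] bar corners [62.5 96. ] [-27.1  95.9] knob [ 42.1 129.6] set [-48.7  25.9] blocksides [-63.   44.1] [-63.3   8.8] [-94.7  44.3] [-95.9   8.1]
```

```bash
python3 -m crank '[[[2,-6,0],0],[[2,-6,0],0],[[1,-6,-1],0],[[0,-6,-1],0],[[0,-6,0],0],[[0,-6,0],0],[[0,-6,0],0],[[0,-6,0],0],[[0,-6,0],0],[[0,-6,0],0],[[0,0,0],0]]'; python3 - <<'E'
from h import *
to(43,95,.04)
t=snapshot('top');s=snapshot('side')
crop(t,130,190,260,290,6,'pics/tc3.png')
crop(s,250,165,400,315,4,'pics/sc3.png')
E
```

```text
time_s: 3.83
tcp_pos: [0.4926, 0.0928, 0.0458]
tool_rot: [-0.071, 0.699, 0.081, 0.707]
ft_force: [0.4, 0.9, 0.4]
opening: 0.0002
now G [ 45.4 120.3] z 0.0458 F [0.4 0.9 0.4] open 0.00016144036811071346 t 3.8333
shift tool mm [  5.4 -25.3  -2.4] turn x to y||+u -0.004 or -u 3.138
[[ 0.01  -0.214  0.977]
 [ 0.016  0.977  0.214]
 [-1.     0.013  0.013]]
```

View pics/tc3.png

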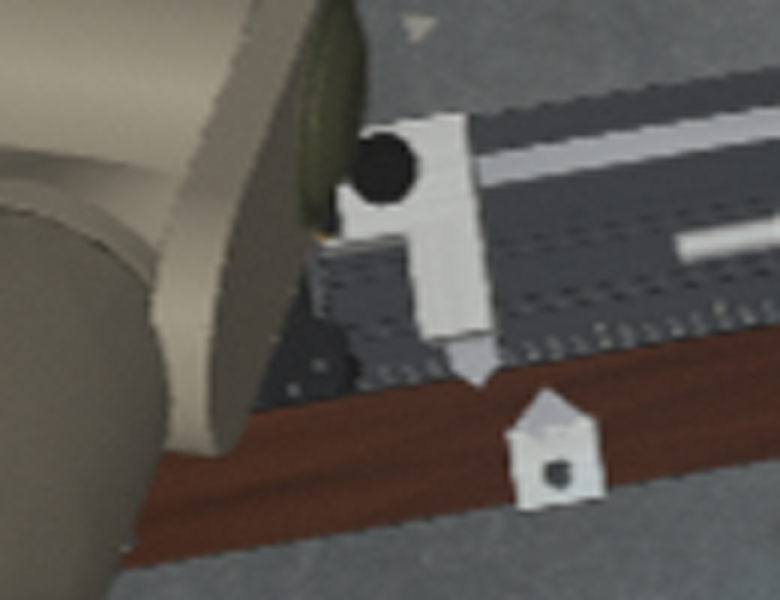

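View pics/sc3.png

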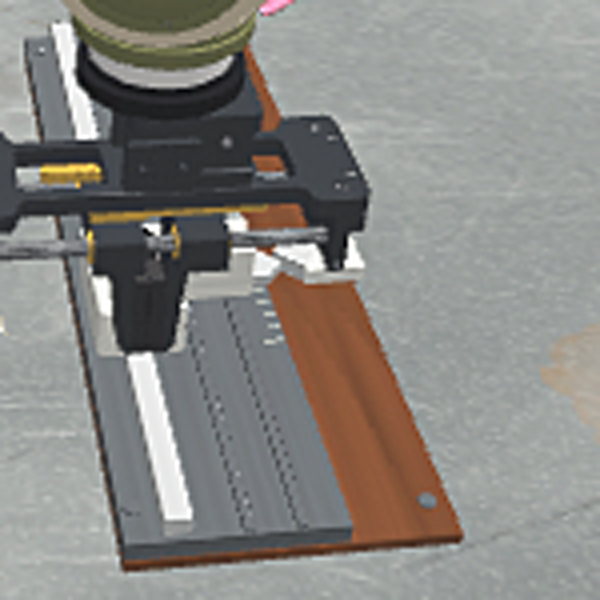

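```bash
python3 - <<'E'
from h import *
T=lambda p,z: G(ray('top',c2(p,6,130,190),z)).round(1)
print('tip',T((483,387),.029),'bar corners', T((465,113),.057),T((496,331),.057),'knob',T((383,168),.075),'set',T((546,390),.02),'blocksides',T((508,430),.02),T((595,418),.02),T((521,510),.02),T((606,495),.02))
E
```

```text
tip [-44.7  50.5] bar corners [63.  39.7] [-26.5  39.6] knob [42.5 73.1] set [-49.2  26.1] blocksides [-62.7  43.8] [-63.8   8. ] [-95.4  43.1] [-95.1   8.1]
```

```bash
python3 -m crank '[[[2,-5,-1],0],[[2,-5,0],0],[[2,-4,0],0],[[0,-4,0],0],[[0,0,0],0]]'; python3 - <<'E'
from h import *
to(43,95,.04)
t=snapshot('top')
crop(t,160,200,260,275,8,'pics/tc4.png')
E
```

```text
time_s: 4.35
tcp_pos: [0.4966, 0.0772, 0.0427]
tool_rot: [-0.071, 0.697, 0.083, 0.709]
ft_force: [-0.1, -0.4, -0.3]
opening: 0.0007
now G [ 45.9 104.2] z 0.0427 F [-0.1 -0.4 -0.3] open 0.0006607012491489598 t 4.35
shift tool mm [ 2.5 -9.2 -2.9] turn x to y||+u -0.002 or -u 3.139
[[ 0.015 -0.216  0.976]
 [ 0.019  0.976  0.216]
 [-1.     0.016  0.019]]
```

View pics/tc4.png

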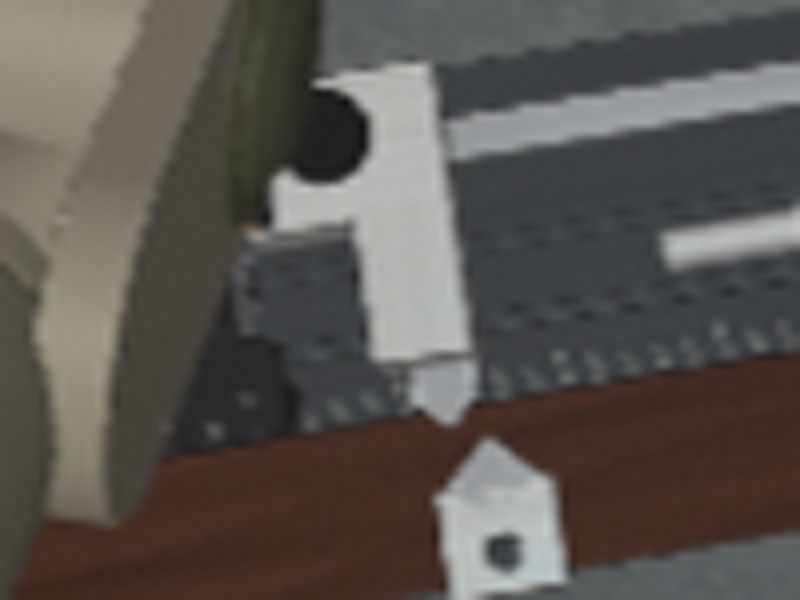

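```bash
python3 - <<'E'
from h import *
T=lambda p,z: G(ray('top',c2(p,8,160,200),z)).round(1)
print('tip',T((451,426),.029),T((457,426),.029),'bar corners', T((432,62),.057),T((473,353),.057),'set',T((488,437),.02),'blocksides',T((437,492),.02),T((555,475),.02))
E
```

```text
tip [-44.  36.] [-44.3  34.2] bar corners [63.1 23.7] [-26.5  24.1] set [-48.2  26. ] blocksides [-62.3  43.8] [-63.1   7.4]
```

```bash
python3 -m crank '[[[1,-3,-1],0],[[1,-2.5,-1],0],[[1,-2,-1],0],[[0,0,0],0]]'; python3 - <<'E'
from h import *
to(43,95,.04)
t=snapshot('top');s=snapshot('side')
crop(t,160,200,260,275,8,'pics/tc5.png')
crop(s,280,190,380,265,8,'pics/sc5.png')
E
```

```text
time_s: 4.73
tcp_pos: [0.4979, 0.0707, 0.0424]
tool_rot: [-0.071, 0.694, 0.084, 0.712]
ft_force: [0.5, -0.0, -0.5]
opening: 0.0003
now G [45.8 97.5] z 0.0424 F [ 0.5 -0.  -0.5] open 0.00025443849510027757 t 4.7333
shift tool mm [ 2.3 -2.6 -2.9] turn x to y||+u -0.002 or -u 3.14
[[ 0.024 -0.217  0.976]
 [ 0.021  0.976  0.216]
 [-0.999  0.015  0.028]]
```

View pics/tc5.png

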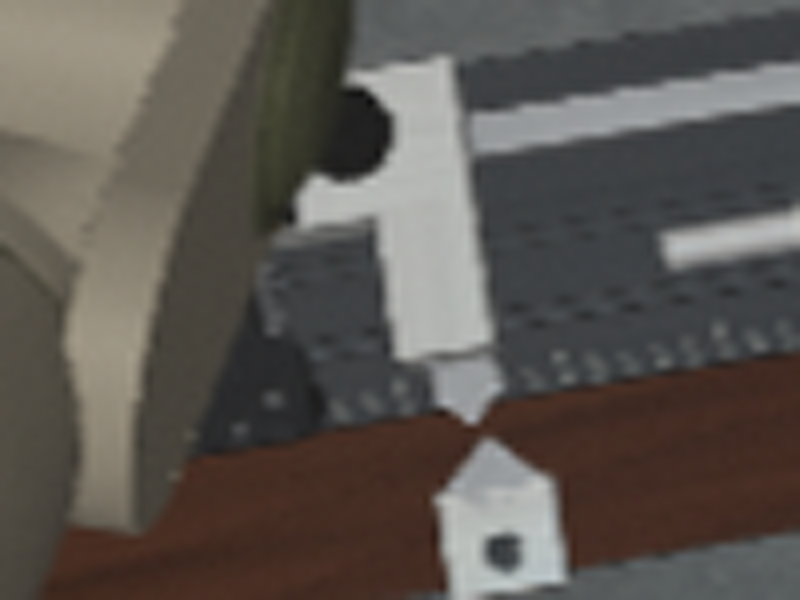

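View pics/sc5.png

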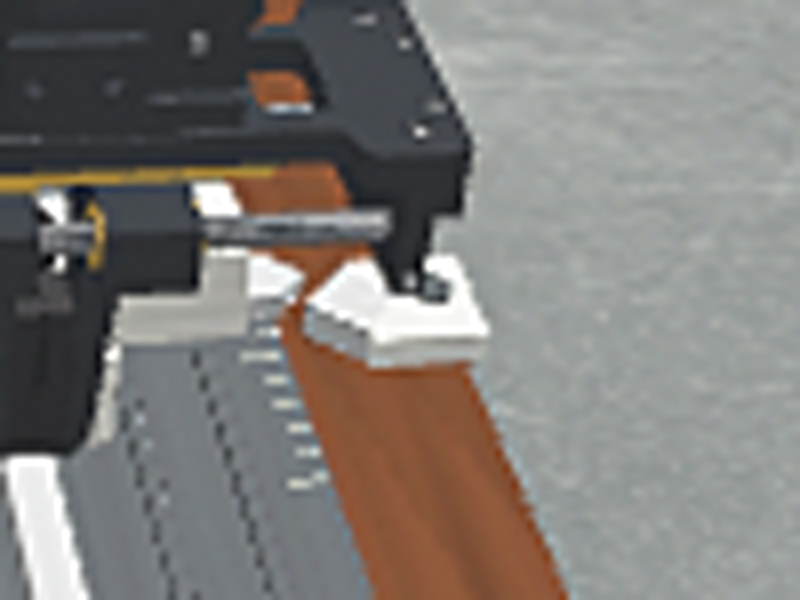

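```bash
python3 - <<'E'
from h import *
T=lambda p,z: G(ray('top',c2(p,8,160,200),z)).round(1)
S=lambda p,z: G(ray('side',c2(p,8,280,190),z)).round(1)
print('tip',T((475,427),.029),'bar corners', T((454,56),.057),T((494,350),.057),'set',T((488,437),.02))
print('side tip',S((304,280),.029),'set',S((305,300),.02))
for e in(.029,.033):print(proj('top',np.append(W(-44,26.2),e)))
E
```

```text
tip [-45.5  28.8] bar corners [63.9 16.9] [-26.6  17.7] set [-48.2  26. ]
side tip [-45.   24.9] set [-46.5  22.7]
[219.91015412 252.16116415]
[219.76127597 252.01304874]
```

```bash
python3 -m crank '[[[0,-1.3,0],0],[[0,-1.2,0],0],[[0,0,0],0]]'; python3 - <<'E'
from h import *
to(43,95,.04)
E
```

```text
time_s: 5.08
tcp_pos: [0.4983, 0.0693, 0.0424]
tool_rot: [-0.07, 0.694, 0.084, 0.712]
ft_force: [-0.1, 0.5, 0.4]
opening: -0.0
now G [45.8 96.1] z 0.0424 F [-0.1  0.5  0.4] open -3.6544190451053156e-05 t 5.0833
shift tool mm [ 2.3 -1.1 -2.9] turn x to y||+u -0.002 or -u 3.14
[[ 0.024 -0.217  0.976]
 [ 0.022  0.976  0.217]
 [-0.999  0.017  0.028]]
```

```bash
python3 -m crank '[[[0,-1.5,0],0],[[0,-0.5,0],0],[[0,0,0],0],[[0,8,0],0],[[0,12,0],0],[[-20,20,0],0],[[-40,20,0],0],[[-40,10,0],0],[[-40,10,0],0],[[0,30,0],0],[[0,30,0],0],[[0,30,0],0],[[0,30,0],0],[[0,0,0],0]]'; python3 - <<'E'
from h import *
to(0,-225,.16)
t=snapshot('top');s=snapshot('side')
crop(t,160,200,260,275,8,'pics/tc6.png')
crop(s,280,190,380,265,8,'pics/sc6.png')
cv2.imwrite('pics/side6.png',s)
E
```

```text
time_s: 6.25
tcp_pos: [0.4468, 0.2726, 0.1924]
tool_rot: [-0.07, 0.693, 0.083, 0.713]
ft_force: [0.1, -0.5, 0.5]
opening: 0.0003
now G [ 40.  305.7] z 0.1924 F [ 0.1 -0.5  0.5] open 0.00034775487802099806 t 6.25
shift tool mm [  22.8 -531.3  -38.9] turn x to y||+u -0.004 or -u 3.138
[[ 0.026 -0.215  0.976]
 [ 0.022  0.977  0.214]
 [-0.999  0.016  0.03 ]]
```

View pics/tc6.png

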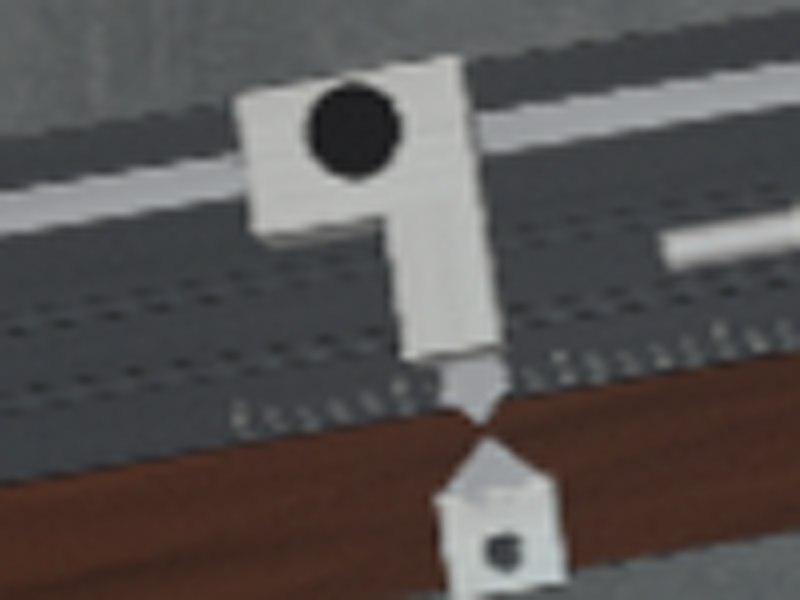

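View pics/sc6.png

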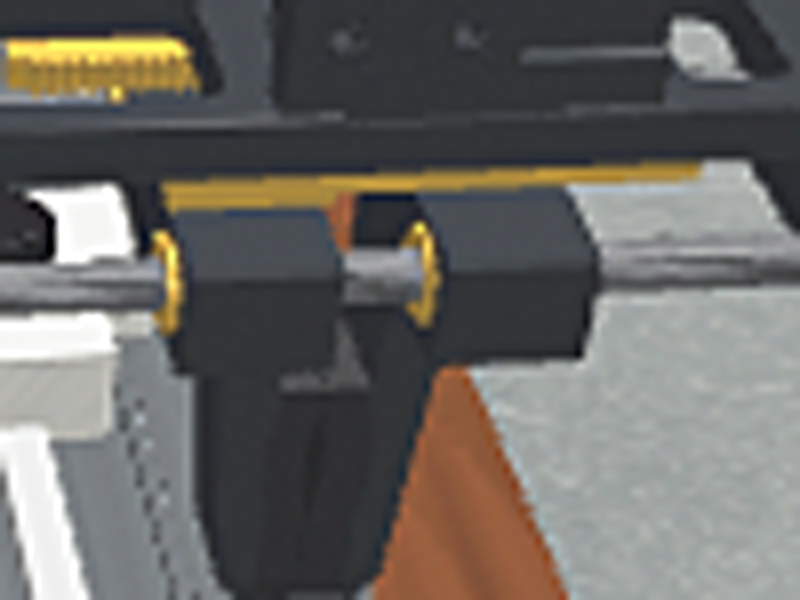

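```bash
python3 - <<'E'
from h import *
T=lambda p,z: G(ray('top',c2(p,8,160,200),z)).round(1)
print('tip',T((485,427),.029),'bar', T((464,56),.057),T((502,350),.057),'back',T((236,95),.057),T((251,236),.057),'knob',T((355,131),.075),'set',T((487,437),.02),'block',T((437,492),.02),T((555,475),.02))
E
```

```text
tip [-46.   25.8] bar [63.4 13.9] [-27.   15.4] back [62.8 83.9] [19.3 84.9] knob [42.4 47.9] set [-48.2  26.3] block [-62.3  43.8] [-63.1   7.4]
```

```bash
python3 -m crank '[[[0,-33,-2],0],[[0,-33,-2],0],[[0,-33,-2],0],[[0,-33,-2],0],[[0,-33,-3],0],[[0,-33,-3],0],[[0,-33,-3],0],[[0,-33,-3],0],[[0,-33,-3],0],[[0,-33,-3],0],[[0,-33,-3],0],[[0,-33,-3],0],[[0,-33,-3],0],[[0,-33,-3],0],[[0,-33,-1],0],[[0,-20,0],0],[[0,0,0],0]]'; python3 - <<'E'
from h import *
to(0,-218,.06)
t=snapshot('top');s=snapshot('side')
crop(s,250,165,400,277,5,'pics/sc7.png')
cv2.imwrite('pics/top7.png',t)
E
```

```text
time_s: 7.77
tcp_pos: [0.5092, -0.282, 0.181]
tool_rot: [-0.065, 0.696, 0.073, 0.711]
ft_force: [0.0, -0.5, -0.0]
opening: 0.0007
now G [ -20.1 -249.1] z 0.181 F [ 0.  -0.5 -0. ] open 0.0006506250000080419 t 7.7667
shift tool mm [121.7  30.4  16.7] turn x to y||+u -0.024 or -u 3.118
[[ 0.019 -0.195  0.981]
 [ 0.014  0.981  0.195]
 [-1.     0.01   0.022]]
```

View pics/sc7.png

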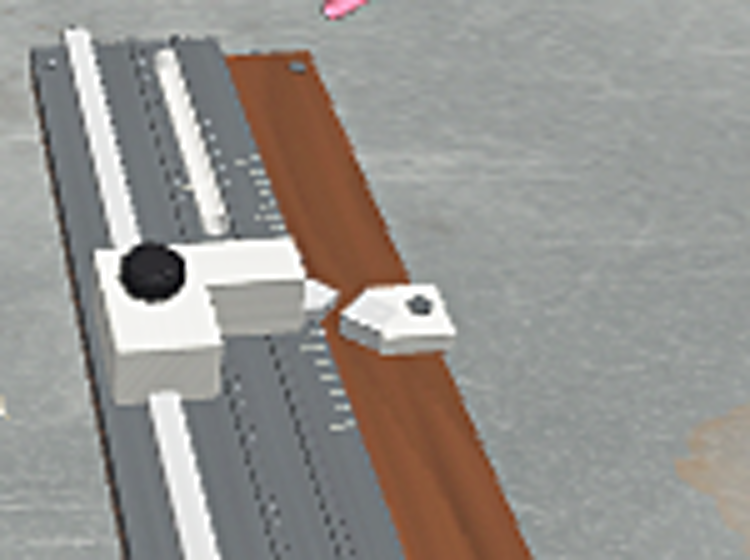

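View pics/top7.png

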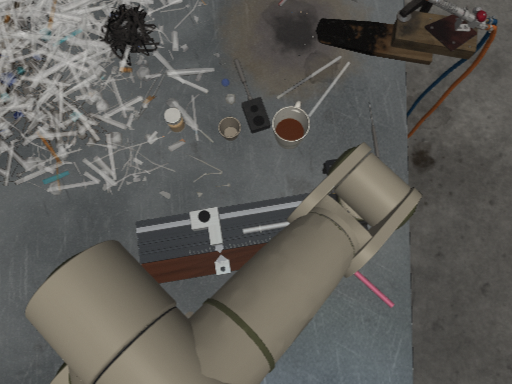

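```bash
python3 - <<'E'
from h import *
S=lambda p,z: G(ray('side',c2(p,5,250,165),z)).round(1)
print('tip',S((340,298),.029),'set',S((341,317),.02),'bar',S((306,277),.057),'knob',S((152,268),.075),'front',S((217,230),.027),'rear',S((168,52),.027))
E
```

```text
tip [-45.4  23.6] set [-46.  26.] bar [-23.4  42.4] knob [46.  52.4] front [ -0.3 -36.2] rear [  -3.5 -202.9]
```

```bash
python3 - <<'E'
from h import *
s=snapshot('side')
cv2.imwrite('pics/side8.png',s)
crop(s,300,205,350,242,16,'pics/sc8.png')
for gy in(22,24,26,28): print(gy,[((proj('side',np.append(W(gx,gy),z))-[300,205]+.5)*16-.5).round() for gx,z in((-45,.029),(-48,.02))])
E
```

```text
22 [array([284., 308.]), array([299., 357.])]
24 [array([287., 317.]), array([303., 366.])]
26 [array([291., 325.]), array([306., 374.])]
28 [array([294., 334.]), array([310., 383.])]
```

View pics/sc8.png

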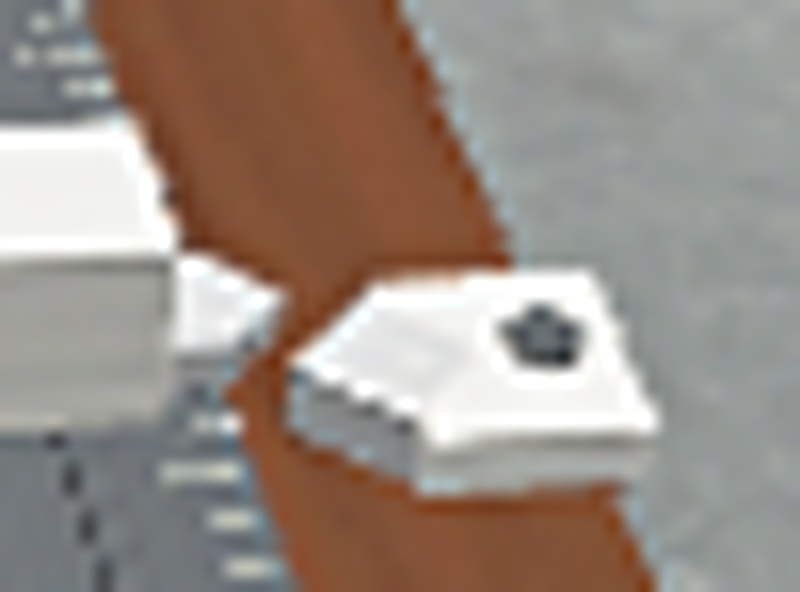

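```bash
python3 -m crank '[[[20,15,9],-0.024],[[35,16,9],0],[[35,0,0],0],[[30,0,0],0],[[0,0,0],0]]'; python3 - <<'E'
from h import *
to(0,-218,.027)
E
```

```text
time_s: 8.33
tcp_pos: [0.5235, -0.2349, 0.0618]
tool_rot: [-0.078, 0.694, 0.084, 0.711]
ft_force: [-0.2, -0.0, -0.5]
opening: 0.0003
now G [   4.1 -206.3] z 0.0618 F [-0.2 -0.  -0.5] open 0.0003312957619605554 t 8.3333
shift tool mm [ 34.6 -11.9  -5.1] turn x to y||+u 0.01 or -u -3.132
[[ 0.024 -0.228  0.973]
 [ 0.012  0.974  0.228]
 [-1.     0.006  0.026]]
```

```bash
python3 -m crank '[[[0,-13,-4],0.01],[[12,-3,-1],0],[[12,0,0],0],[[6,0,0],0],[[2,0,0],0],[[0,0,0],0]]'; python3 - <<'E'
from h import *
to(0,-218,.027)
t=snapshot('top');s=snapshot('side')
crop(s,240,150,390,262,5,'pics/sc9.png')
crop(t,210,190,340,290,6,'pics/tc9.png')
E
```

```text
time_s: 8.83
tcp_pos: [0.5247, -0.2531, 0.0329]
tool_rot: [-0.076, 0.692, 0.079, 0.713]
ft_force: [0.3, 1.4, 0.3]
opening: 0.0006
now G [   1.3 -224.3] z 0.0329 F [0.3 1.4 0.3] open 0.000630404127783289 t 8.8333
shift tool mm [ 5.9  6.3 -1.4] turn x to y||+u 0.0 or -u -3.141
[[ 0.029 -0.218  0.975]
 [ 0.008  0.976  0.218]
 [-1.     0.001  0.03 ]]
```

View pics/sc9.png

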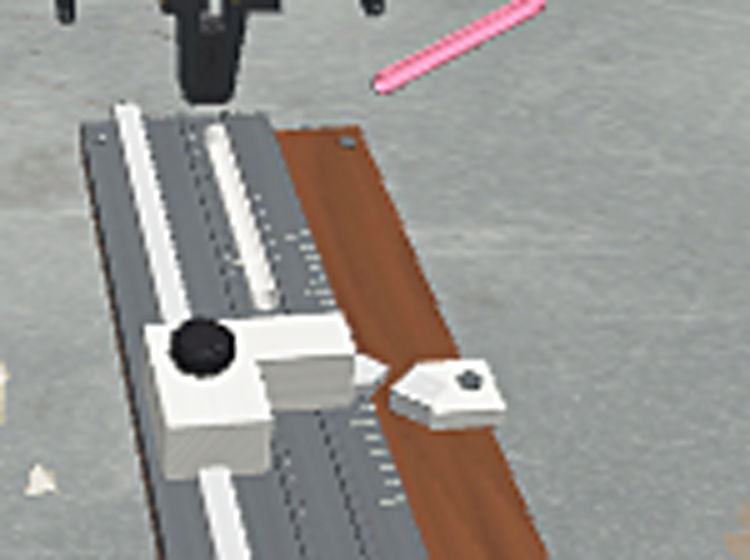

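View pics/tc9.png

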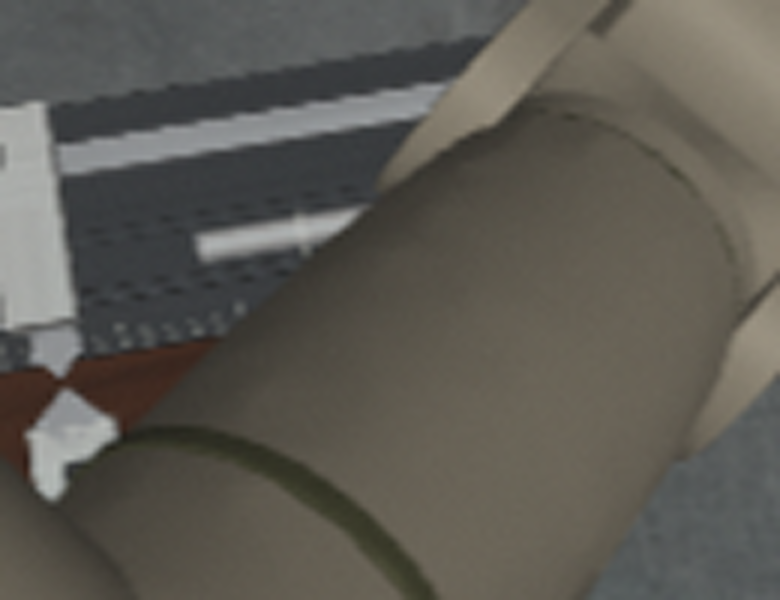

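```bash
python3 - <<'E'
from h import *
for p in((1.3,-224.3,.033),(1.3,-215,.033),(0,-193,.027)): print(p,(proj('side',np.append(W(*p[:2]),p[2]))-[240,150])*5)
E
```

```text
(1.3, -224.3, 0.033) [201.83758558  96.72336179]
(1.3, -215, 0.033) [204.39713975 105.02227407]
(0, -193, 0.027) [212.60512621 134.49952973]
```

```bash
python3 -m crank '[[[3,0,-1],0],[[3,4,0],0],[[0,5,0],0],[[0,5,0],0],[[0,5,0],0],[[0,5,0],0],[[0,5,0],0],[[0,5,0],0],[[0,5,0],0],[[0,0,0],0]]'; python3 - <<'E'
from h import *
to(0,-150,.027)
s=snapshot('side')
crop(s,240,150,390,262,5,'pics/sc10.png')
E
```

```text
time_s: 9.77
tcp_pos: [0.515, -0.2106, 0.0283]
tool_rot: [-0.077, 0.691, 0.079, 0.714]
ft_force: [0.2, 0.3, -0.2]
opening: -0.0
now G [   1.1 -180.7] z 0.0283 F [ 0.2  0.3 -0.2] open -4.284037882667721e-06 t 9.7667
shift tool mm [ 1.3 30.7 -1.1] turn x to y||+u 0.002 or -u -3.14
[[ 0.032 -0.22   0.975]
 [ 0.006  0.976  0.22 ]
 [-0.999 -0.001  0.032]]
```

View pics/sc10.png

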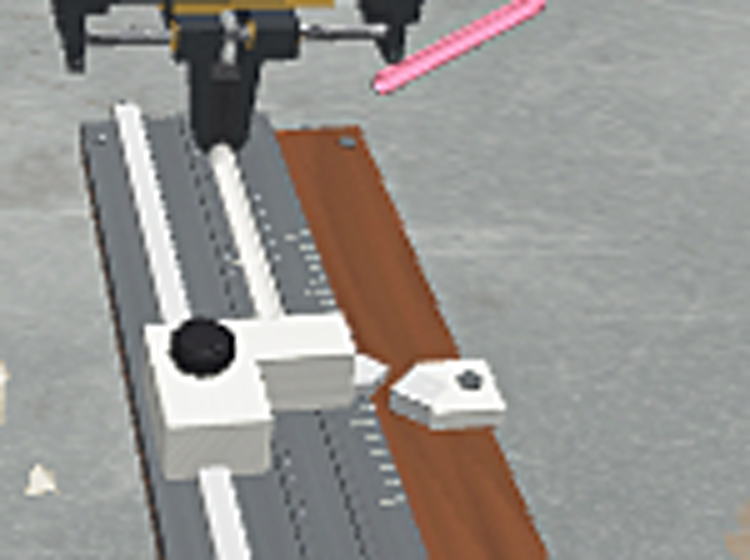

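```bash
python3 -m crank '[[[0,5,0],0],[[0,5,-1],0],[[0,4,0],0],[[0,3,0],0],[[0,0,0],0]]'; python3 - <<'E'
from h import *
to(0,-150,.027)
t=snapshot('top')
crop(t,160,190,290,290,6,'pics/tc11.png')
E
```

```text
time_s: 10.23
tcp_pos: [0.5101, -0.1936, 0.0285]
tool_rot: [-0.077, 0.691, 0.078, 0.714]
ft_force: [-0.2, 0.4, 0.1]
opening: 0.0007
now G [   0. -163.] z 0.0285 F [-0.2  0.4  0.1] open 0.0007084330610493448 t 10.2333
shift tool mm [ 1.4 13.  -0.1] turn x to y||+u 0.001 or -u -3.141
[[ 0.033 -0.219  0.975]
 [ 0.005  0.976  0.219]
 [-0.999 -0.002  0.033]]
```

View pics/tc11.png

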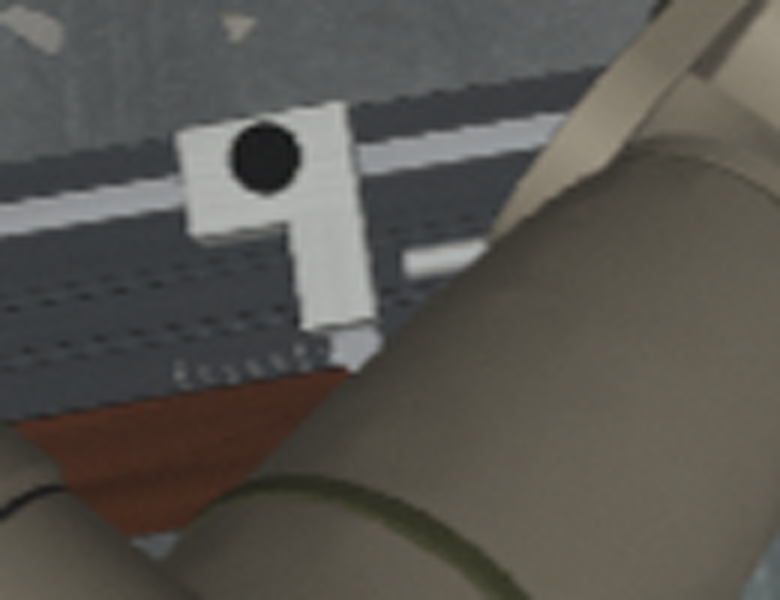

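```bash
python3 - <<'E'
from h import *
T=lambda p,z: G(ray('top',c2(p,6,160,190),z)).round(1)
print('front',T((404,262),.027),'face top',T((345,101),.057),T((377,315),.057),'foot',T((369,262),.027))
E
```

```text
front [-0.6  2.6] face top [63.9 15. ] [-24.2  14.7] foot [ 1.8 16.8]
```

```bash
python3 -m crank '[[[0,4,0],0],[[0,3,0],0],[[0,2,0],0],[[0,0,0],0]]'; python3 - <<'E'
from h import *
to(0,-150,.027)
t=snapshot('top')
crop(t,190,190,260,260,8,'pics/tc12.png')
E
```

```text
time_s: 10.62
tcp_pos: [0.5081, -0.1845, 0.0285]
tool_rot: [-0.077, 0.691, 0.078, 0.714]
ft_force: [-0.6, 0.4, 0.5]
opening: 0.0003
now G [ 1.000e-01 -1.537e+02] z 0.0285 F [-0.6  0.4  0.5] open 0.000287478787669738 t 10.6167
shift tool mm [ 1.5  3.7 -0.2] turn x to y||+u 0.001 or -u -3.141
[[ 0.033 -0.219  0.975]
 [ 0.005  0.976  0.219]
 [-0.999 -0.003  0.033]]
```

View pics/tc12.png

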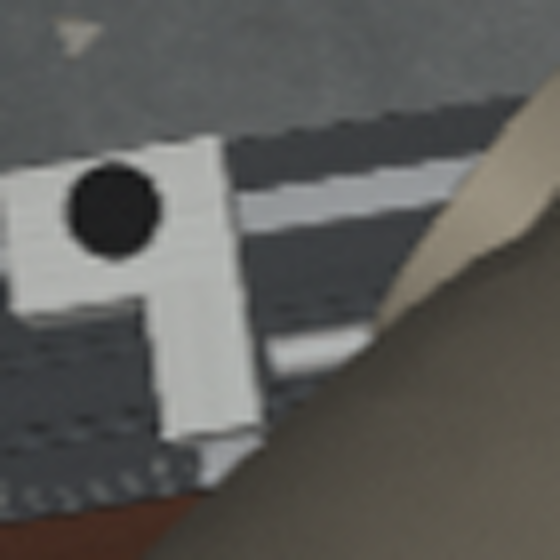

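```bash
python3 - <<'E'
from h import *
T=lambda p,z: G(ray('top',c2(p,8,190,190),z)).round(1)
print('front',T((267,357),.027),T((268,350),.034),'face top',T((221,136),.057),T((263,420),.057))
E
python3 -m crank '[[[0,1.2,0],0],[[0,0.8,0],0],[[0,0,0],0]]';
```

```text
front [-1.3 12.6] [-0.2 11.6] face top [63.5 14.8] [-24.1  14.7]
time_s: 10.92
tcp_pos: [0.5078, -0.1827, 0.0285]
tool_rot: [-0.077, 0.691, 0.078, 0.715]
ft_force: [-0.2, 0.7, -0.3]
opening: 0.0005
```

```bash
python3 -m crank '[[[0,0.8,0],0]]'; python3 -c "
from h import *
to(0,-150,.027)
t=snapshot('top')
crop(t,190,190,260,260,8,'pics/tc13.png')"
```

```text
time_s: 11.0
tcp_pos: [0.5076, -0.182, 0.0285]
tool_rot: [-0.077, 0.691, 0.078, 0.715]
ft_force: [0.5, -0.6, 0.3]
opening: 0.0006
now G [   0.2 -151.1] z 0.0285 F [ 0.5 -0.6  0.3] open 0.0005746051207363581 t 11.0
shift tool mm [ 1.5  1.1 -0.2] turn x to y||+u 0.0 or -u -3.141
[[ 0.033 -0.218  0.975]
 [ 0.005  0.976  0.218]
 [-0.999 -0.003  0.033]]
```

View pics/tc13.png

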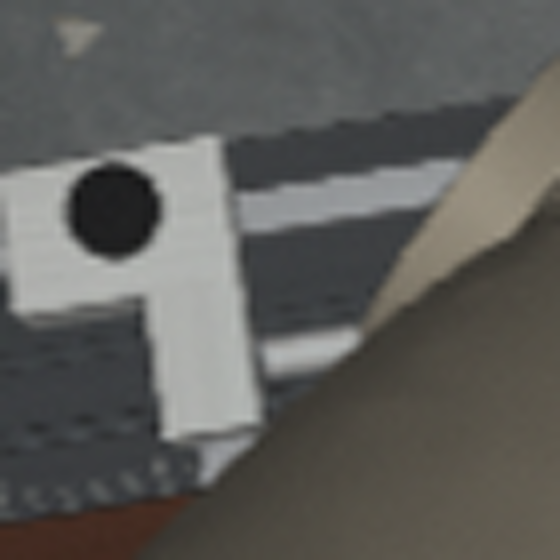

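```bash
python3 -m crank '[[[0,0.7,0],0]]'; python3 -m crank '[[[0,0.5,0],0]]'; python3 -c "
from h import *
to(0,-150,.027)"
```

```text
time_s: 11.13
tcp_pos: [0.5074, -0.1811, 0.0285]
tool_rot: [-0.077, 0.691, 0.078, 0.715]
ft_force: [-0.0, -0.8, -0.0]
opening: 0.0008
time_s: 11.22
tcp_pos: [0.5074, -0.1807, 0.0285]
tool_rot: [-0.077, 0.691, 0.078, 0.715]
ft_force: [1.2, -2.7, -0.0]
opening: 0.0003
now G [   0.2 -149.9] z 0.0285 F [ 1.2 -2.7 -0. ] open 0.0002590305244819655 t 11.2167
shift tool mm [ 1.5 -0.1 -0.3] turn x to y||+u 0.0 or -u -3.141
[[ 0.033 -0.218  0.975]
 [ 0.004  0.976  0.218]
 [-0.999 -0.003  0.034]]
```

Force now rises to about 3 N against the push, so the tube is on the stop. Backing off.

```bash
python3 -m crank '[[[0,0,0],0],[[0,-3,0],0],[[0,-8,0],0],[[-5,-20,0],0],[[-30,-20,0],0],[[-40,0,0],0],[[-40,0,0],0],[[-30,-40,0],0],[[0,-40,0],0],[[0,-40,0],0],[[0,-40,0],0],[[0,0,0],0],[[0,0,0],0]]'; python3 -c "
from h import *
to(0,-150,.027)
t=snapshot('top');s=snapshot('side')
crop(t,160,190,290,290,6,'pics/tc14.png');crop(s,250,165,400,277,5,'pics/sc14.png');cv2.imwrite('pics/top14.png',t)"
```

```text
time_s: 12.3
tcp_pos: [0.5471, -0.3933, 0.1749]
tool_rot: [-0.078, 0.691, 0.078, 0.714]
ft_force: [-0.6, 0.3, -1.1]
opening: 0.0004
now G [  -7.4 -366. ] z 0.1749 F [-0.6  0.3 -1.1] open 0.00040084253606977765 t 12.3
shift tool mm [147.5 216.4   2.9] turn x to y||+u 0.001 or -u -3.141
[[ 0.031 -0.219  0.975]
 [ 0.004  0.976  0.219]
 [-0.999 -0.003  0.032]]
```

View pics/tc14.png

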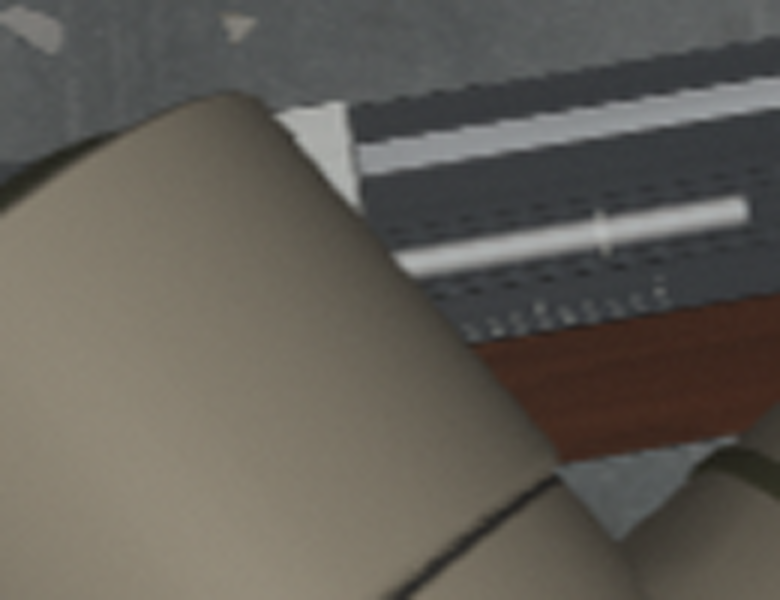

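View pics/sc14.png

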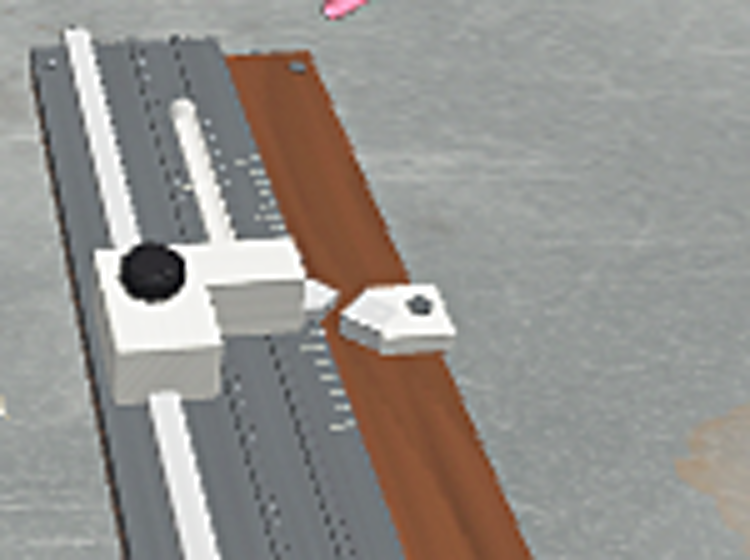

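View pics/top14.png

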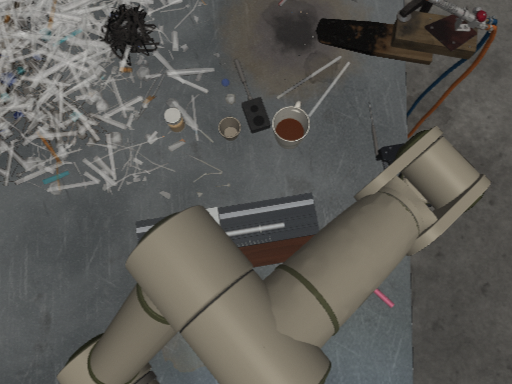

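```bash
python3 -m crank '[[[-10,36,0],0],[[0,36,0],0],[[0,36,0],0],[[0,0,0],0],[[0,0,0],0]]'; python3 -c "
from h import *
to(0,-150,.027)
t=snapshot('top');s=snapshot('side')
crop(t,160,190,290,290,6,'pics/tc15.png')
a=cv2.imread('pics/side8.png');print('side stop region diff',cv2.absdiff(a,s)[205:260,268:345].mean())"
```

```text
time_s: 12.82
tcp_pos: [0.5196, -0.2775, 0.183]
tool_rot: [-0.077, 0.693, 0.081, 0.712]
ft_force: [0.3, -0.2, 0.1]
opening: 0.0002
now G [  -9. -247.] z 0.183 F [ 0.3 -0.2  0.1] open 0.00024743897666419537 t 12.8167
shift tool mm [156.5  96.6   5. ] turn x to y||+u 0.004 or -u -3.137
[[ 0.027 -0.223  0.975]
 [ 0.009  0.975  0.222]
 [-1.     0.003  0.028]]
side stop region diff 0.9738685556867375
```

View pics/tc15.png

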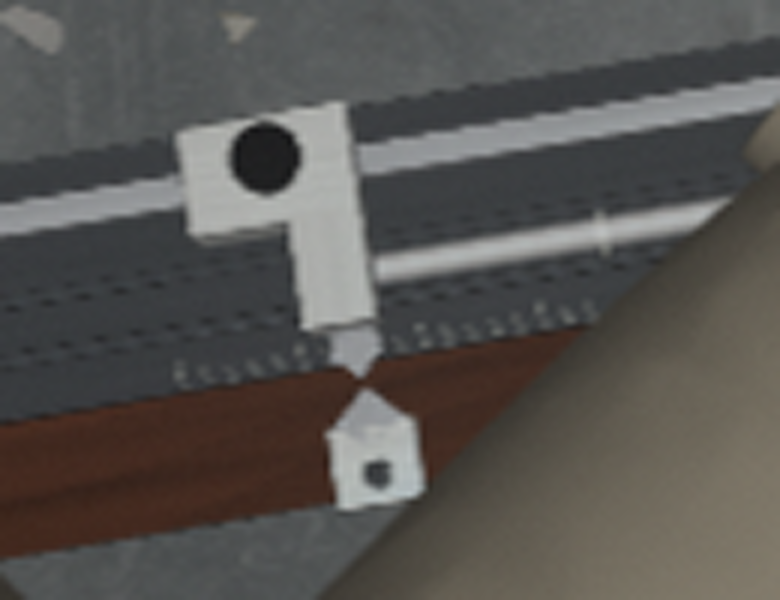

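```bash
python3 - <<'E'
from h import *
T=lambda p,z: G(ray('top',c2(p,6,160,190),z)).round(1)
print('front',T((375,268),.027),'rear',T((748,210),.027),'rear px moved? face',T((345,101),.057),T((377,315),.057),'tip',T((364,378),.029),'set',T((366,388),.02))
job_done()
E
```

```text
front [-1.1 14.7] rear [  -2.6 -141.1] rear px moved? face [63.9 15. ] [-24.2  14.7] tip [-45.2  25.5] set [-48.4  26. ]
the job is handed in; nothing more can be done
```

I set the gauge and handed the job in at about 12.8 s. It reported no verdict, so the result below rests on my own last measurements.

- **Stop:** I pushed it about 98 mm toward -y with the closed fingers, in short taps and looking in between. In the last top view its pointer is at y = 25.5 mm and the set pointer at 26.0 mm. The side view is coarser and gave about +1 mm on a close look. An earlier rough reading of that same picture gave -2.4 mm, so the two disagreed a little, but both are inside the 4 mm limit.
- **Tube:** I slid the glass tube until the wrist force rose to about 3 N, which is below the 7 N it takes to move the stop, then backed off. In the last top view its end is at y = 14.7 mm and the stop face at about 14.8 mm. It lies straight in the channel, 1 to 3 mm off the centre line.
- **Afterwards:** The stop looked unmoved after the tube touched it. In the top picture just after I backed off, the jar, crucible and mug showed at the same pixels as at the start. I left the pink look-alike alone. The arm ended clear of everything, about 180 mm up.

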